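# Step the tube indexer back one tooth

## Robot

A 7-joint arm with a two-finger parallel gripper is mounted at the origin on a cart in front of the work surface, level with it; the furniture and walls round the work are solid. World frame = base frame: x ahead of the robot, y to its left, z up, the work surface at z = 0. Lengths are in m, angles in rad, forces in N, time in s.
With the tool pointing down it reaches from about 0.4 to 0.85 m from the base axis. Payload 10.4 kg.
Tool frame: the origin (TCP) lies midway between the tips of the shut fingers; the grasp point (between the pads) lies 19 mm behind it; z points along the fingers, y is the line along which they close (so a half turn about z gives the same grasp; the last joint's range is limited). The gripper opens to 87 mm and grips with 3 to 60 N. Pads are 19 mm wide; open, the fingers measure 117 mm over their backs; the gripper's body (75 mm by 190 mm) begins 51 mm behind the grasp point.
Start: joints at [-1.209, 0.332, -0.065, 1.46, 0.022, 1.35, -0.088], TCP at [0.235, 0.579, 0.202] pointing down, gripper open.
Joint ranges: [-2.6, 2.6], [-0.5, 2.12], [-1.47, 1.34], [0.16, 2.42], [-1.27, 4.41], [0.06, 2.06], [-2.6, 2.6]. Speed limits (rad/s): [2.22, 2.22, 2.79, 2.79, 3.14, 3.14, 3.14].

## Interface

Orientations are given as a unit quaternion [x, y, z, w].
In Python, from bench import sensors, eyes, order gives the robot as it stands.
- The arm moves only by the tool arm_command, never from a script. Its argument "steps" is a list of rows, each an object with "rot": the turn, a rotation vector about the world's x, y, z in degrees, a list of three; "slide": the shift along the world's x, y, z in m, a list of three; "grip": the opening, from 0 (shut) to 1 (fully open). A call has exactly 8 rows; each row shifts and turns the commanded pose from where the row before left it; what a row does not reach is not made up. A row lasts 1/8 s, in which the tool goes at most 62.5 mm and 10.7 degrees, less where a joint would pass 70% of its speed; a pose out of reach is approached as far as the arm can. A call with a gripper value outside its range is refused whole. The fingers move at their own pace and stop on an object; "newtons" is the grip in N (left out, the last holds). Time passes only in rows, so rows that do not move let the fingers close, or fill a call up. It gives the time, the measured TCP pose, the force, the opening and the grip force at its end, in the units of the state.
- sensors.read_state(): the state, without advancing time (a new reading comes with each control period).
- eyes.camera(name): name is "side" or "top"; returns a dict with "pixels" (420x560x3 uint8, red, green, blue), "intrinsics" (3x3 intrinsics, pixels), "k1" (the pictures are not rectified: a ray, as slopes to the right and down, at radius r is drawn at 1 + k1 r^2 times it, then the intrinsics apply), "pose" (4x4, takes a point from camera to world coordinates). Camera axes: x right, y down, z forward; pixel columns grow to the right and rows downward; lengths in m; the calibration is good to about 2 mm. A picture is of the moment at which its call begins. There is no depth.
- order.close_job(): hands the job in; it is judged then, once.
Trained networks look in a picture, given as the dict that the camera call returned (one of the last four; its "shot" number tells which), for a name from the list of things; names that differ only in an ending like _2 or _b are one class to them, and where a whole thing is asked for, a point or a joint stands for the part that bears it (a point fixed in the world has none). Each returns a list of dicts, best first, with "conf" (0 to 1); they miss things now and then, are a little off and sometimes report something else, mostly with a low value. They report only what shows in the picture. A call takes as long as a camera call.
- eyes.look_for(name, picture): "bbox" ([left, top, right, bottom] in pixels, round what is visible of it).
The state is a dict: "time": time; "joint_positions": joint angles; "joint_vel": joint speeds; "joint_torque": joint torques, N m; "ee_pos": TCP position; "eef_rot": TCP orientation; "ft_force": force on the tool from outside, world axes, zero at the start; "torque": the same for the moment, N m; "width": finger opening in m; "grip_force": force on a finger pad.
Only numpy, scipy, OpenCV 4.12 (cv2) and the standard library are available. Lean on these libraries where they do the work, as an engineer would, in place of code of your own. Each camera call takes 0.05 s, during which the arm holds its last target. There are 200 camera calls.

## Task

The tube indexer on the bench has been stepped one tooth too far. With a fingertip, push the pawl's black ball over to the left so that the pawl lifts out of the ratchet wheel and stays up, then push the red knob of the star handle to the left to turn the wheel back by exactly one tooth, and finally push the black ball over to the right again so that the pawl drops fully home into the next gap. Do not force the mechanism, and leave the cup, the tape measure and the marker beside the stand where they are.

Things in the scene. Friction and masses are not known exactly. Their poses are not given: they have to be found in the camera images.
- stand: Blue steel indexing stand, bolted down. Origin: on the bench under the middle of the ratchet wheel. Its +x points away from the robot along the level spindle (100 mm up), +y left as the robot sees it, +z up; yaw up to about 0.35. Base plate x -20 to 130, y -90 to 110 mm. Its blue uprights have their front face at x = 38 mm and are up to 190 mm high; all lies between x = -80 and 140 mm.
- wheel_hub (a point): Centre of the ratchet wheel on the spindle axis, z = 100 mm. Steel wheel, 12 saw teeth, 112 mm over the teeth, 12 mm thick, in the stand's plane x = 0. A star handle of four thin arms with ball knobs is fixed to it in the plane x = -65 mm, towards the robot, with nothing in front of it. Behind the stand it carries a chucked tube.
- red_knob (a point): Centre of the star handle's red knob (ball, 20 mm), on its top arm, 85 mm from the spindle axis. At the start at about z = 182 mm, 22 mm to the right (-y of the stand) of the spindle; one tooth back it is as high and 22 mm to the left. The other knobs are black, at 90 degree steps. The wheel stays where it is left; with the pawl up about 1.5 N at the knob turns it.
- wheel (a joint): Turn of the wheel in rad, -0.04 to 0.02 at the start; grows as its top moves left (+y of the stand), which is backward. One tooth is 0.524 rad (30 degrees). With the pawl down it has 0.1 rad of play but cannot turn farther backward; turned forward its teeth lift the pawl and click past. For one tooth back the pawl drops fully home with the wheel between about 0.43 and 0.60.
- pawl_pivot (a point): Pivot of the brass pawl, in the stand's frame at x = 0, y = 65 mm, z = 180 mm; the pawl turns in the plane x = 0. Its arm (10 mm thick, 63 mm long) runs from here to the right, to a hooked nose on top of the wheel; a thin lever with a black ball stands up from here. Ball and arm turn as one: ball to the left, nose up.
- pawl_ball (a point): Centre of the pawl's black weighted ball (28 mm diameter), 45 mm from the pivot. Pawl down: at about y = 50 mm, z = 222 mm in the stand's frame. Thrown over to the left, pawl up: at about y = 88 mm, z = 219 mm. The arm rises with it but stays below the ball's lower edge within 30 mm to the right of the ball.
- pawl (a joint): Angle of the pawl in rad: 0 is down with the nose fully home in a tooth gap, 0.9 is up against its stop; grows as the ball moves left (+y of the stand). It tips over by the ball's weight: let go above about 0.6 it falls to 0.9 and stays up, let go below about 0.35 it falls back down. About 1 N at the ball moves it.
- nut_cup: Loose white plastic cup with nuts, 77 mm diameter, 73 mm high, standing left of the stand; origin: centre of its underside. Not to be moved.
- tape_measure: Loose yellow tape measure, 74x78x31 mm, lying right of the stand; origin: centre of its underside. Not to be moved.
- marker_blue: Loose black marker with a blue cap, 123 mm long, 21 mm high, lying in front and to the left of the stand; origin: centre of its underside. Not to be moved.

How it is judged:
On the way, in this order (a step that is already met when the one before it is completed fails the run):
1. the pawl is tipped up, out of the teeth, with the wheel not yet turned back (value of joint pawl above 0.6 rad and value of joint wheel below 0.2 rad), for 0.2 s.
2. with the pawl up, the wheel is pushed back by about one tooth (value of joint pawl above 0.6 rad and value of joint wheel between 0.36 and 0.68 rad), for 0.2 s.
At the end, for the whole second after the job is handed in: The pawl is down in a tooth gap (joint below 0.04 rad), the wheel stands still one tooth back (0.37 to 0.66 rad), and the cup, tape measure and marker are within 15 mm of where they stood (value of joint pawl below 0.04 rad and value of joint wheel between 0.37 and 0.66 rad and velocity of joint wheel between -0.05 and 0.05 rad/s and distance of each of nut_cup, tape_measure, marker_blue from where it was at the start of the episode below 0.015 m); the robot touches nothing.
It fails at once if the pawl or the wheel is forced or squeezed with more than 35 N (contact force between any of the fingers, the arm and wheel above 35 N or contact force between any of the fingers, the arm and pawl above 35 N).
It fails at once if the cup, the tape measure or the marker is lifted or pushed away (distance of any of nut_cup, tape_measure, marker_blue from where it was at the start of the episode above 0.03 m).
It also fails if it takes over 64 s, if anything falls off the work surface, if the arm or the gripper's body presses on something with over 40 N, if the wrist force passes 120 N, or if a joint passes its speed limit or range.

## Working session

There is one attempt and no reset: what is moved stays moved. The work goes in short steps, Python scripts to look and compute and a tool call to move; the robot and the scene stay as the last step left them, time stands still between calls to the robot, and variables do not carry over. Pictures are saved under pics/ and viewed, at most 10 in all, crops included, and the job is handed in when it is done.

Besides the shell and the picture viewer there is one more tool, called after "Request:" by a JSON object that holds its "api" and its "payload". arm_command: Moves the arm, as the interface text tells. Its arguments: {"type":"object","properties":{"steps":{"type":"array","items":{"type":"object","properties":{"rot":{"type":"array","items":{"type":"number"}},"slide":{"type":"array","items":{"type":"number"}},"grip":{"type":"number"}}}},"newtons":{"type":"number"}},"required":["steps"]}

```bash
mkdir -p pics; cat > h.py <<'E'
import numpy as np, cv2
from bench import sensors, eyes, order
def shot(n,fn=None):
    p=eyes.camera(n)
    if fn: cv2.imwrite('pics/'+fn,p['pixels'][:,:,::-1])
    return p
def proj(p,X):
    T=np.linalg.inv(p['pose']); X=np.atleast_2d(X); c=X@T[:3,:3].T+T[:3,3]
    s=c[:,:2]/c[:,2:]; s=s*(1+p['k1']*(s**2).sum(1,keepdims=True)); K=np.array(p['intrinsics'])
    return s@K[:2,:2].T+K[:2,2]
def ray(p,uv):
    K=np.array(p['intrinsics']); d=(np.array(uv)-K[:2,2])/np.diag(K)[:2]; s=d.copy()
    for _ in range(20): s=d/(1+p['k1']*(s@s))
    P=np.array(p['pose']); r=P[:3,:3]@np.r_[s,1]; return P[:3,3],r/np.linalg.norm(r)
def tri(rs):
    A=sum(np.eye(3)-np.outer(d,d) for o,d in rs); b=sum((np.eye(3)-np.outer(d,d))@o for o,d in rs)
    return np.linalg.solve(A,b)
def atz(r,z): o,d=r; return o+d*(z-o[2])/d[2]
E
python3 - <<'E'
from h import *
np.set_printoptions(precision=3,suppress=True)
s=sensors.read_state();print(s['time'],s['ee_pos'],s['eef_rot'],s['width'])
P={n:shot(n,n+'0.png') for n in('side','top')}
for n,p in P.items():
    print(n,p['pose'],np.diag(p['intrinsics']),p['k1'])
    for t in ['stand','wheel_hub','red_knob','pawl_ball','pawl','nut_cup','tape_measure','marker_blue']:
        print(t,[(np.round(d['bbox']),round(d['conf'],2)) for d in eyes.look_for(t,p)[:2]])
E
```

```text
0.0 [0.234 0.579 0.202] [ 0.191  0.982 -0.001 -0.   ] 0.08691067954448813
side [[ 0.927 -0.152  0.344  0.237]
 [-0.376 -0.42   0.826 -0.462]
 [ 0.019 -0.895 -0.447  0.537]
 [ 0.     0.     0.     1.   ]] [424.484 424.484   1.   ] -0.043230310229970426
stand [(array([264., 174., 384., 320.]), 0.8), (array([333., 323., 380., 366.]), 0.55)]
wheel_hub [(array([266., 215., 380., 297.]), 0.79), (array([300., 176., 315., 228.]), 0.61)]
red_knob [(array([263., 217., 382., 295.]), 0.61), (array([332., 325., 380., 367.]), 0.16)]
pawl_ball [(array([296., 174., 312., 226.]), 0.78)]
pawl [(array([296., 174., 314., 230.]), 0.83)]
nut_cup [(array([282., 211., 313., 245.]), 0.77)]
tape_measure [(array([330., 323., 381., 366.]), 0.83)]
marker_blue [(array([226., 239., 255., 271.]), 0.63)]
top [[ 0.019 -0.993  0.119  0.432]
 [-1.    -0.019  0.004  0.234]
 [-0.002 -0.119 -0.993  1.011]
 [ 0.     0.     0.     1.   ]] [456.357 456.357   1.   ] -0.12279006686205271
stand [(array([262., 137., 362., 254.]), 0.93)]
wheel_hub [(array([260., 141., 347., 248.]), 0.73), (array([275., 179., 316., 201.]), 0.64)]
red_knob [(array([260., 139., 349., 252.]), 0.73), (array([261., 137., 361., 254.]), 0.43)]
pawl_ball [(array([274., 180., 315., 200.]), 0.65)]
pawl [(array([277., 182., 318., 205.]), 0.97)]
nut_cup [(array([257., 139., 348., 252.]), 0.29)]
tape_measure [(array([369., 185., 408., 226.]), 0.86), (array([275., 181., 317., 200.]), 0.49)]
marker_blue [(array([201., 226., 247., 261.]), 0.69), (array([276., 180., 316., 202.]), 0.28)]
```

```bash
python3 - <<'E'
import cv2
a=cv2.imread('pics/side0.png')[150:390,200:420];b=cv2.imread('pics/top0.png')[80:320,170:430]
cv2.imwrite('pics/s0c.png',cv2.resize(a,None,fx=2.5,fy=2.5,interpolation=2));cv2.imwrite('pics/t0c.png',cv2.resize(b,None,fx=2.5,fy=2.5,interpolation=2))
E
```

```text
(no output)
```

View pics/s0c.png

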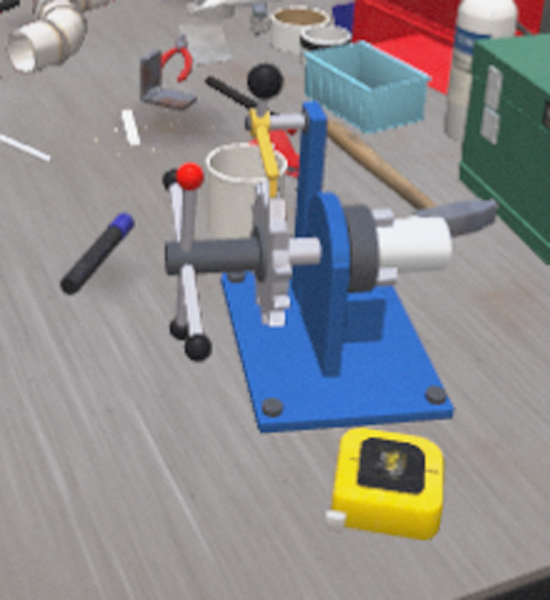

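View pics/t0c.png

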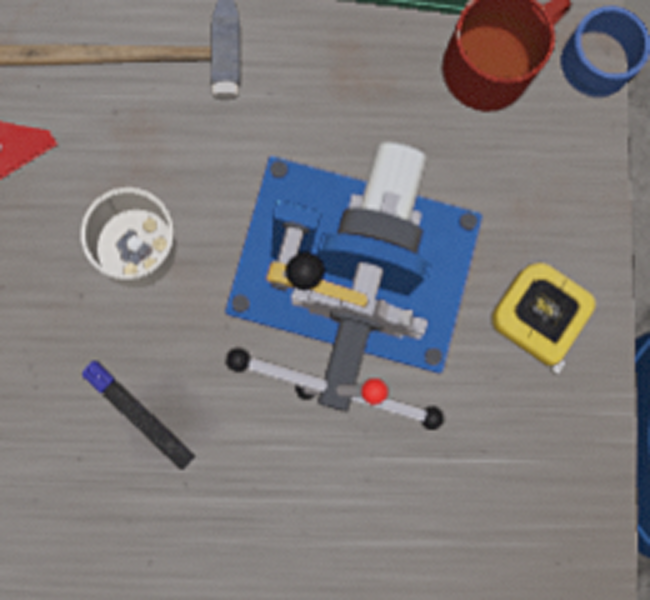

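```bash
python3 - <<'E'
from h import *
from scipy.optimize import least_squares
np.set_printoptions(precision=4,suppress=True)
P={n:shot(n) for n in('side','top')}
side=lambda x,y:(200+x/2.5,150+y/2.5); top=lambda x,y:(170+x/2.5,80+y/2.5)
red=tri([ray(P['side'],side(190,176)),ray(P['top'],top(375,391))])
ball=tri([ray(P['side'],side(265,81)),ray(P['top'],top(304,270))])
print('red',red,'ball',ball)
obs=[('side',side(190,176),'r'),('top',top(375,391),'r'),('side',side(265,81),'b'),('top',top(304,270),'b')]+[('top',top(*c),q) for c,q in [((267,157),(.13,.11,.008)),((481,213),(.13,-.09,.008)),((442,372),(-.02,-.09,.008)),((227,314),(-.02,.11,.008))]]
W=lambda p,q:np.array([p[0]+np.cos(p[2])*q[0]-np.sin(p[2])*q[1],p[1]+np.sin(p[2])*q[0]+np.cos(p[2])*q[1],q[2]])
def f(p):
    a=p[3]; r=(-.065,.085*np.sin(a),.1+.085*np.cos(a)); b=(0,.05,.222)
    return np.concatenate([proj(P[n],W(p,{'r':r,'b':b}.get(q,q) if isinstance(q,str) else q))[0]-uv for n,uv,q in obs])
s=least_squares(f,[.6,.1,-.25,-.26]);print(s.x,'yaw deg',np.degrees(s.x[2]));print(s.fun.reshape(-1,2))
p=s.x
for n,q in dict(ball=(0,.05,.222),ballup=(0,.088,.219),red=(-.065,-.022,.182),red2=(-.065,.022,.182),piv=(0,.065,.18)).items():print(n,W(p,q))
print('cup rim',atz(ray(P['top'],top(127,235)),.073))
print('marker',atz(ray(P['top'],top(97,376)),.01),atz(ray(P['top'],top(180,460)),.01))
E
```

```text
red [0.4804 0.152  0.1829] ball [0.562  0.2063 0.2222]
[ 0.549   0.1574 -0.2423 -0.2548] yaw deg -13.883183359256247
[[-0.0469  0.2522]
 [-0.1031 -0.2901]
 [-0.6321  0.2617]
 [ 0.2462  0.4231]
 [ 0.2913 -0.7531]
 [ 0.5003 -0.5617]
 [ 0.2856  0.1377]
 [-1.149   0.1069]]
ball [0.561 0.206 0.222]
ballup [0.5701 0.2429 0.219 ]
red [0.4806 0.1517 0.182 ]
red2 [0.4912 0.1944 0.182 ]
piv [0.5646 0.2205 0.18  ]
cup rim [0.6133 0.3497 0.073 ]
marker [0.4988 0.3798 0.01  ] [0.4268 0.3046 0.01  ]
```

Request:
{"api": "arm_command", "payload": {"steps": [{"slide": [0.0, -0.02, 0.04], "rot": [0, 0, 1], "grip": 0}, {"slide": [0.02, -0.03, 0.04], "rot": [0, 0, 1], "grip": 0}, {"slide": [0.03, -0.035, 0.02], "rot": [0, 0, 1], "grip": 0}, {"slide": [0.03, -0.035, 0], "rot": [0, 0, 1], "grip": 0}, {"slide": [0.03, -0.035, 0], "rot": [0, 0, 1], "grip": 0}, {"slide": [0.03, -0.035, 0], "rot": [0, 0, 1], "grip": 0}, {"slide": [0.03, -0.035, 0], "rot": [0, 0, 1], "grip": 0}, {"slide": [0.03, -0.035, 0], "rot": [0, 0, 1], "grip": 0}]}}

```text
time: 2.0
ee_pos: [0.4354, 0.3181, 0.3026]
eef_rot: [0.122, 0.993, 0.0, 0.0]
ft_force: [0.2, -0.5, -0.6]
width: 0.015
grip_force: 0.0
```

Request:
{"api": "arm_command", "payload": {"steps": [{"slide": [0.02, -0.026, 0], "grip": 0}, {"slide": [0.02, -0.026, 0], "grip": 0}, {"slide": [0.02, -0.026, 0], "grip": 0}, {"slide": [0.02, -0.026, 0], "grip": 0}, {"slide": [0.02, -0.026, 0], "grip": 0}, {"slide": [0.014, -0.026, 0], "grip": 0}, {"slide": [0, 0, 0], "grip": 0}, {"slide": [0, 0, 0], "grip": 0}]}}

```text
schema error: expected keys rot, slide, grip
```

Request:
{"api": "arm_command", "payload": {"steps": [{"slide": [0.02, -0.026, 0], "rot": [0, 0, 0], "grip": 0}, {"slide": [0.02, -0.026, 0], "rot": [0, 0, 0], "grip": 0}, {"slide": [0.02, -0.026, 0], "rot": [0, 0, 0], "grip": 0}, {"slide": [0.02, -0.026, 0], "rot": [0, 0, 0], "grip": 0}, {"slide": [0.02, -0.026, 0], "rot": [0, 0, 0], "grip": 0}, {"slide": [0.014, -0.026, 0], "rot": [0, 0, 0], "grip": 0}, {"slide": [0, 0, 0], "rot": [0, 0, 0], "grip": 0}, {"slide": [0, 0, 0], "rot": [0, 0, 0], "grip": 0}]}}

```text
time: 3.0
ee_pos: [0.5483, 0.1641, 0.3024]
eef_rot: [0.122, 0.993, 0.0, -0.0]
ft_force: [-0.3, -0.2, 0.3]
width: 0.0004
grip_force: 0.0
```

Request:
{"api": "arm_command", "payload": {"steps": [{"slide": [0.001, -0.002, -0.02], "rot": [0, 0, 0], "grip": 0}, {"slide": [0, 0, -0.02], "rot": [0, 0, 0], "grip": 0}, {"slide": [0, 0, -0.02], "rot": [0, 0, 0], "grip": 0}, {"slide": [0, 0, -0.02], "rot": [0, 0, 0], "grip": 0}, {"slide": [0, 0, -0.01], "rot": [0, 0, 0], "grip": 0}, {"slide": [0, 0, 0], "rot": [0, 0, 0], "grip": 0}, {"slide": [0, 0, 0], "rot": [0, 0, 0], "grip": 0}, {"slide": [0, 0, 0], "rot": [0, 0, 0], "grip": 0}]}}

```text
time: 4.0
ee_pos: [0.5499, 0.1615, 0.2132]
eef_rot: [0.122, 0.992, 0.0, 0.0]
ft_force: [-0.1, 0.6, -0.9]
width: 0.0002
grip_force: 0.0
```

```bash
python3 - <<'E'
from h import *
a=shot('side','s1.png')['pixels'][150:390,200:420,::-1]
cv2.imwrite('pics/s1c.png',cv2.resize(a,None,fx=2.5,fy=2.5,interpolation=2))
E
```

```text
(no output)
```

View pics/s1c.png

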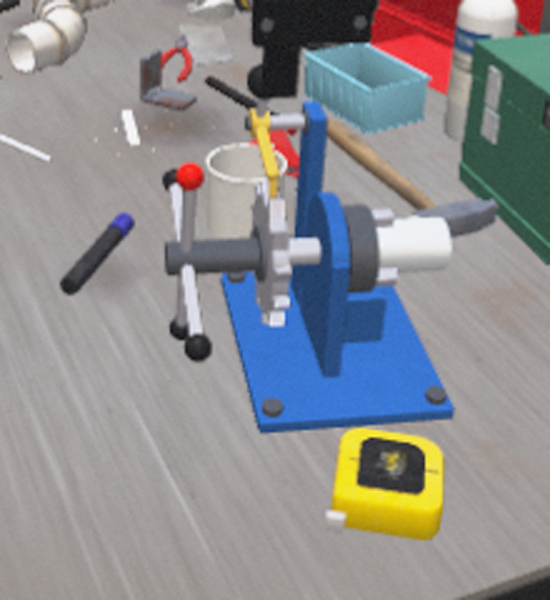

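Request:
{"api": "arm_command", "payload": {"steps": [{"slide": [0.002, 0.008, 0], "rot": [0, 0, 0], "grip": 0}, {"slide": [0.0015, 0.006, 0], "rot": [0, 0, 0], "grip": 0}, {"slide": [0.0015, 0.006, 0], "rot": [0, 0, 0], "grip": 0}, {"slide": [0.0015, 0.006, 0], "rot": [0, 0, 0], "grip": 0}, {"slide": [0.0015, 0.006, 0], "rot": [0, 0, 0], "grip": 0}, {"slide": [0.0015, 0.006, 0], "rot": [0, 0, 0], "grip": 0}, {"slide": [0.001, 0.005, 0], "rot": [0, 0, 0], "grip": 0}, {"slide": [0.001, 0.004, 0], "rot": [0, 0, 0], "grip": 0}]}}

```text
time: 5.05
ee_pos: [0.5622, 0.2092, 0.2159]
eef_rot: [0.122, 0.992, 0.002, 0.002]
ft_force: [-6.2, -1.5, 22.6]
width: 0.0002
grip_force: 10.8
```

```bash
python3 - <<'E'
from h import *
for n in('side','top'):
    a=shot(n,n+'2.png')['pixels'][:,:,::-1]; a=a[150:270,230:350] if n=='side' else a[140:260,240:360]
    cv2.imwrite(f'pics/{n}2c.png',a)
a,b=[cv2.imread(f'pics/{n}2c.png') for n in('side','top')]
cv2.imwrite('pics/c2.png',cv2.resize(cv2.hconcat([a,b]),None,fx=3.3,fy=3.3,interpolation=2))
E
```

```text
(no output)
```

View pics/c2.png

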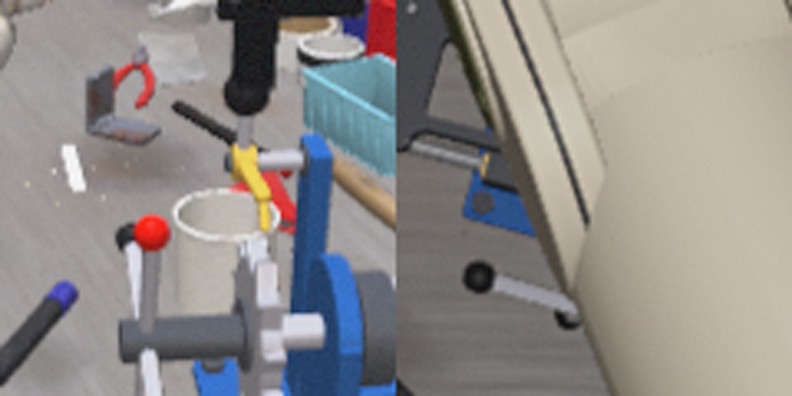

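```bash
python3 - <<'E'
from h import *
np.set_printoptions(precision=1,suppress=True)
s=sensors.read_state();print(s['time'],np.array(s['ee_pos'])*1e3,np.array(s['ft_force']),s['width'],s['grip_force'])
p=shot('side')
o=np.array([.549,.1574]);c,sn=np.cos(-.2423),np.sin(-.2423)
W=lambda x,y,z:np.array([o[0]+c*x-sn*y,o[1]+sn*x+c*y,z])
f=lambda q:(proj(p,q)[0]-[280,160])*10
for t in (0,.15,.3,.45,.6,.75,.9): q=W(0,.065+.045*np.sin(t-.343),.18+.045*np.cos(t-.343)); print(t,f(q),q*1e3)
print('tcp',f(np.array(s['ee_pos'])))
a=cv2.imread('pics/side2.png')[160:215,280:335]
a=np.clip(a.astype(float)*2.5,0,255).astype('uint8')
cv2.imwrite('pics/z2.png',cv2.resize(a,None,fx=10,fy=10,interpolation=2))
E
```

```text
5.15 [562.4 210.  216. ] [-5.3 -0.2 20.6] 0.0003467570671242631 9.973602870013565
0 [254.  225.1] [561.  205.8 222.4]
0.15 [247.9 203.1] [562.5 212.1 224.2]
0.3 [241.5 185.8] [564.1 218.6 225. ]
0.45 [234.9 173.5] [565.7 225.2 224.7]
0.6 [228.3 166.3] [567.3 231.6 223.5]
0.75 [221.8 164.4] [568.9 237.8 221.3]
0.9 [215.6 167.6] [570.3 243.6 218.2]
tcp [250.  246.7]
```

View pics/z2.png

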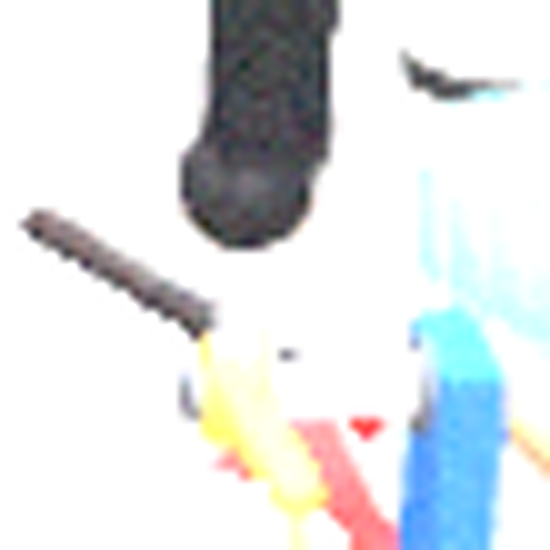

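```bash
python3 - <<'E'
from h import *
np.set_printoptions(precision=1,suppress=True)
p=shot('side')
f=lambda q:(proj(p,q)[0]-[280,160])*10
print('tcp at s1',f(np.array([.5499,.1615,.2132])))
for d in (-.015,.015): print(f(np.array([.5499,.1615,.2132])+d*np.array([.24,.97,0])),f(np.array(sensors.read_state()['ee_pos'])+d*np.array([.24,.97,0])))
a=[np.clip(cv2.imread(f'pics/{n}.png')[150:205,280:335].astype(float)*2.5,0,255).astype('uint8') for n in('s1','side0')]
cv2.imwrite('pics/z1.png',cv2.resize(a[0],None,fx=10,fy=10,interpolation=2))
E
```

```text
tcp at s1 [299.3 370.8]
[316.2 406.4] [265.5 278.8]
[283.1 336.4] [235.7 216.6]
```

View pics/z1.png

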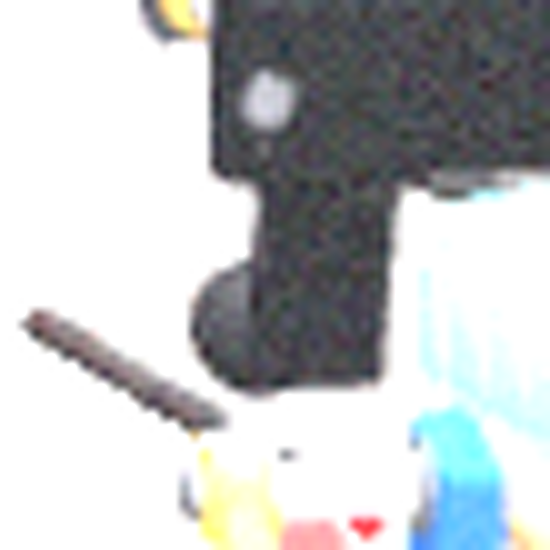

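Request:
{"api": "arm_command", "payload": {"steps": [{"slide": [0, 0, 0.01], "rot": [0, 0, 0], "grip": 0}, {"slide": [0, 0, 0.02], "rot": [0, 0, 0], "grip": 0}, {"slide": [0, 0, 0.02], "rot": [0, 0, 0], "grip": 0}, {"slide": [-0.004, -0.016, 0], "rot": [0, 0, 0], "grip": 0}, {"slide": [-0.004, -0.016, 0], "rot": [0, 0, 0], "grip": 0}, {"slide": [-0.004, -0.016, 0], "rot": [0, 0, 0], "grip": 0}, {"slide": [0, 0, 0], "rot": [0, 0, 0], "grip": 0}, {"slide": [0, 0, 0], "rot": [0, 0, 0], "grip": 0}]}}

```text
time: 6.25
ee_pos: [0.549, 0.1607, 0.2623]
eef_rot: [0.122, 0.993, 0.0, -0.0]
ft_force: [-0.7, 0.7, -0.2]
width: 0.0003
grip_force: 0.0
```

```bash
python3 - <<'E'
from h import *
np.set_printoptions(precision=1,suppress=True)
s=sensors.read_state();e=np.array(s['ee_pos']);print(s['time'],e*1e3,s['ft_force'],s['eef_rot'])
p=shot('side','s3.png')
for dz in (0,.019):
  for d in (-.015,-.005,.005,.015): print(dz,d,proj(p,e+d*np.array([.24,.97,0])+[0,0,dz])[0]-[260,130])
a=p['pixels'][130:230,260:360,::-1]
a=np.clip(a.astype(float)*2,0,255).astype('uint8')
cv2.imwrite('pics/z3.png',cv2.resize(a,None,fx=6,fy=6,interpolation=2))
E
```

```text
6.25 [549.  160.7 262.3] [-0.7  0.7 -0.2] [ 0.1  1.   0.  -0. ]
0 -0.015 [52.8 45.2]
0 -0.005 [51.6 43.1]
0 0.005 [50.4 41. ]
0 0.015 [49.3 38.9]
0.019 -0.015 [53.3 34.9]
0.019 -0.005 [52.1 32.8]
0.019 0.005 [50.9 30.8]
0.019 0.015 [49.8 28.9]
```

View pics/z3.png

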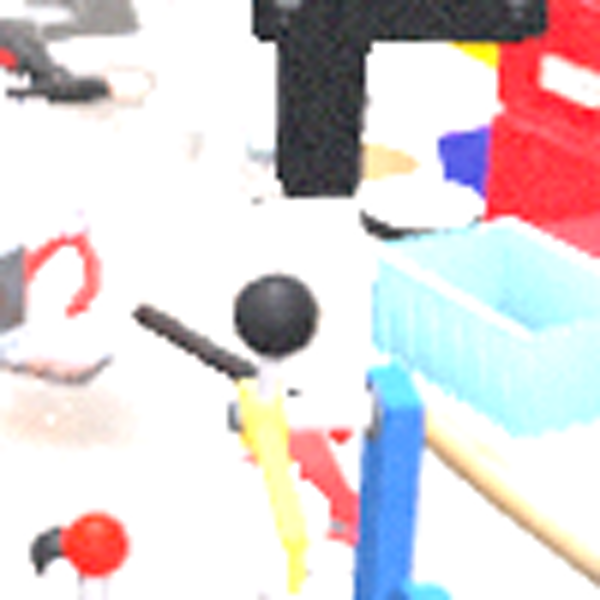

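Request:
{"api": "arm_command", "payload": {"steps": [{"slide": [0.001, 0, -0.02], "rot": [0, 0, 0], "grip": 0}, {"slide": [0, 0, -0.02], "rot": [0, 0, 0], "grip": 0}, {"slide": [0, 0, -0.02], "rot": [0, 0, 0], "grip": 0}, {"slide": [0, 0, -0.012], "rot": [0, 0, 0], "grip": 0}, {"slide": [0, 0, 0], "rot": [0, 0, 0], "grip": 0}, {"slide": [0.0015, 0.006, 0], "rot": [0, 0, 0], "grip": 0}, {"slide": [0.0015, 0.006, 0], "rot": [0, 0, 0], "grip": 0}, {"slide": [0.0015, 0.006, 0], "rot": [0, 0, 0], "grip": 0}]}}

```text
time: 7.3
ee_pos: [0.5549, 0.1791, 0.1908]
eef_rot: [0.122, 0.993, 0.0, 0.0]
ft_force: [0.4, 1.0, 0.1]
width: 0.0006
grip_force: 0.0
```

Request:
{"api": "arm_command", "payload": {"steps": [{"slide": [0.001, 0.004, 0], "rot": [0, 0, 0], "grip": 0}, {"slide": [0.001, 0.004, 0], "rot": [0, 0, 0], "grip": 0}, {"slide": [0.001, 0.004, 0], "rot": [0, 0, 0], "grip": 0}, {"slide": [0.001, 0.004, 0], "rot": [0, 0, 0], "grip": 0}, {"slide": [0, 0, 0], "rot": [0, 0, 0], "grip": 0}, {"slide": [0, 0, 0], "rot": [0, 0, 0], "grip": 0}, {"slide": [0, 0, 0], "rot": [0, 0, 0], "grip": 0}, {"slide": [0, 0, 0], "rot": [0, 0, 0], "grip": 0}]}}

```text
time: 8.3
ee_pos: [0.5586, 0.1942, 0.1904]
eef_rot: [0.122, 0.992, 0.0, -0.0]
ft_force: [-0.5, -0.8, 0.9]
width: 0.0002
grip_force: 0.2
```

```bash
python3 - <<'E'
from h import *
np.set_printoptions(precision=3,suppress=True)
p=shot('side','s4.png')
a=p['pixels'][130:230,260:360,::-1]
a=np.clip(a.astype(float)*2,0,255).astype('uint8')
cv2.imwrite('pics/z4.png',cv2.resize(a,None,fx=6,fy=6,interpolation=2))
E
```

```text
(no output)
```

View pics/z4.png

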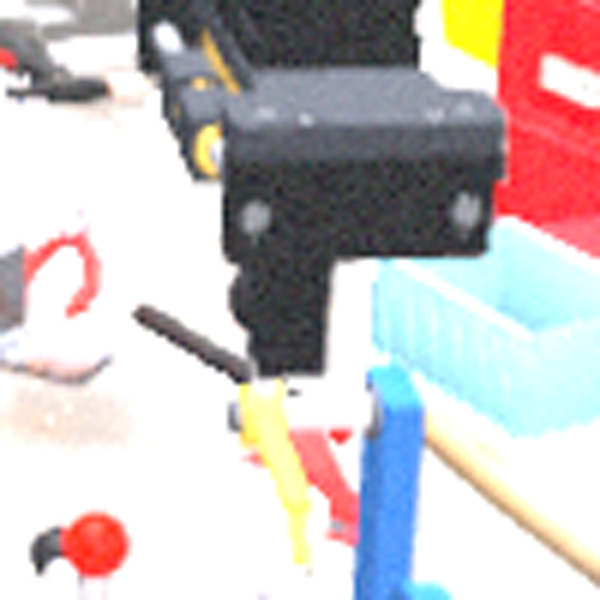

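Request:
{"api": "arm_command", "payload": {"steps": [{"slide": [0.001, 0.004, 0], "rot": [0, 0, 0], "grip": 0}, {"slide": [0.001, 0.004, 0], "rot": [0, 0, 0], "grip": 0}, {"slide": [0.001, 0.004, 0], "rot": [0, 0, 0], "grip": 0}, {"slide": [0.001, 0.003, 0], "rot": [0, 0, 0], "grip": 0}, {"slide": [0, 0, 0], "rot": [0, 0, 0], "grip": 0}, {"slide": [0, 0, 0], "rot": [0, 0, 0], "grip": 0}, {"slide": [0, 0, 0], "rot": [0, 0, 0], "grip": 0}, {"slide": [0, 0, 0], "rot": [0, 0, 0], "grip": 0}]}}

```text
time: 9.35
ee_pos: [0.5626, 0.2092, 0.1904]
eef_rot: [0.122, 0.992, 0.0, 0.0]
ft_force: [-0.0, 1.3, 1.1]
width: 0.0005
grip_force: 0.0
```

Request:
{"api": "arm_command", "payload": {"steps": [{"slide": [0, 0, 0.01], "rot": [0, 0, 0], "grip": 0}, {"slide": [0, 0, 0.02], "rot": [0, 0, 0], "grip": 0}, {"slide": [0, 0, 0.03], "rot": [0, 0, 0], "grip": 0}, {"slide": [-0.02, -0.01, 0.02], "rot": [0, 0, 0], "grip": 0}, {"slide": [-0.02, -0.02, 0], "rot": [0, 0, 0], "grip": 0}, {"slide": [-0.02, -0.03, 0], "rot": [0, 0, 0], "grip": 0}, {"slide": [-0.02, -0.03, 0], "rot": [0, 0, 0], "grip": 0}, {"slide": [-0.01, -0.02, 0], "rot": [0, 0, 0], "grip": 0}]}}

```text
time: 10.35
ee_pos: [0.4722, 0.098, 0.2713]
eef_rot: [0.123, 0.992, 0.001, 0.001]
ft_force: [0.7, -0.2, 1.7]
width: 0.0005
grip_force: 0.0
```

```bash
cat >> h.py <<'E'
def blob(p,hsvlo,hsvhi,box):
    x0,y0,x1,y1=box; h=cv2.cvtColor(np.ascontiguousarray(p['pixels'][y0:y1,x0:x1]),cv2.COLOR_RGB2HSV)
    n,l,st,c=cv2.connectedComponentsWithStats(cv2.inRange(h,hsvlo,hsvhi)); 
    return sorted([(int(st[i,4]),np.round(c[i]+[x0,y0],1).tolist()) for i in range(1,n)],reverse=True)[:3]
def W(x,y,z): c,s=np.cos(-.2423),np.sin(-.2423); return np.array([.549+c*x-s*y,.1574+s*x+c*y,z])
def st(q): c,s=np.cos(-.2423),np.sin(-.2423); a,b=q[0]-.549,q[1]-.1574; return np.array([c*a+s*b,-s*a+c*b,q[2]])
def check():
    p=shot('side'); print('black',blob(p,(0,0,0),(179,255,60),(285,155,330,200)),'exp',[(t,np.round(proj(p,W(0,.065+.045*np.sin(t-.343),.18+.045*np.cos(t-.343)))[0],1)) for t in (0,.45,.6,.9)])
    print('red',blob(p,(0,150,120),(8,255,255),(255,205,310,235)),'exp',[(t,np.round(proj(p,W(-.065,.085*np.sin(t-.262),.1+.085*np.cos(t-.262)))[0],1)) for t in (0,.2,.43,.5,.6)])
    s=sensors.read_state(); print(s['time'],st(s['ee_pos']),s['ee_pos'],np.round(s['ft_force'],1)); return p
E
python3 -c "
from h import *;check()"
```

```text
black [(175, [288.7, 164.7]), (115, [301.9, 176.6]), (37, [292.2, 187.6])] exp [(0, array([305.4, 182.5])), (0.45, array([303.5, 177.3])), (0.6, array([302.8, 176.6])), (0.9, array([301.6, 176.8]))]
red [(84, [275.5, 220.0]), (16, [305.5, 205.5])] exp [(0, array([276. , 220.9])), (0.2, array([274.8, 215.2])), (0.43, array([273.5, 210.8])), (0.5, array([273.1, 209.9])), (0.6, array([272.5, 209.1]))]
10.4 [-0.0600823  -0.07846708  0.27144571] [0.4718457  0.09564095 0.27144571] [ 1.6 -2.1  0.2]
```

Request:
{"api": "arm_command", "payload": {"steps": [{"slide": [0, 0.009, 0], "rot": [0, 0, 0], "grip": 0}, {"slide": [0, 0.008, -0.02], "rot": [0, 0, 0], "grip": 0}, {"slide": [0, 0, -0.03], "rot": [0, 0, 0], "grip": 0}, {"slide": [0, 0, -0.03], "rot": [0, 0, 0], "grip": 0}, {"slide": [0, 0, -0.02], "rot": [0, 0, 0], "grip": 0}, {"slide": [0, 0, -0.014], "rot": [0, 0, 0], "grip": 0}, {"slide": [0, 0, 0], "rot": [0, 0, 0], "grip": 0}, {"slide": [0, 0, 0], "rot": [0, 0, 0], "grip": 0}]}}

```text
time: 11.4
ee_pos: [0.4731, 0.1168, 0.1571]
eef_rot: [0.122, 0.993, 0.0, 0.0]
ft_force: [-0.3, -0.3, -0.4]
width: 0.0007
grip_force: 0.0
```

```bash
python3 -c "
from h import *;check()"
```

```text
black [(541, [294.1, 170.0]), (74, [300.9, 198.2]), (15, [323.5, 167.9])] exp [(0, array([305.4, 182.5])), (0.45, array([303.5, 177.3])), (0.6, array([302.8, 176.6])), (0.9, array([301.6, 176.8]))]
red [(2, [272.0, 222.5])] exp [(0, array([276. , 220.9])), (0.2, array([274.8, 215.2])), (0.43, array([273.5, 210.8])), (0.5, array([273.1, 209.9])), (0.6, array([272.5, 209.1]))]
11.45 [-0.0638461  -0.05766115  0.15722073] [0.47318394 0.11674219 0.15722073] [ 0.5 -0.2 -0.2]
```

Request:
{"api": "arm_command", "payload": {"steps": [{"slide": [0.002, 0.007, 0], "rot": [0, 0, 0], "grip": 0}, {"slide": [0.0015, 0.006, 0], "rot": [0, 0, 0], "grip": 0}, {"slide": [0.0015, 0.006, 0], "rot": [0, 0, 0], "grip": 0}, {"slide": [0.0015, 0.006, 0], "rot": [0, 0, 0], "grip": 0}, {"slide": [0.0015, 0.006, 0], "rot": [0, 0, 0], "grip": 0}, {"slide": [0.0015, 0.006, 0], "rot": [0, 0, 0], "grip": 0}, {"slide": [0.001, 0.004, 0], "rot": [0, 0, 0], "grip": 0}, {"slide": [0.001, 0.004, 0], "rot": [0, 0, 0], "grip": 0}]}}

```text
time: 12.45
ee_pos: [0.4841, 0.1615, 0.1563]
eef_rot: [0.122, 0.992, 0.0, -0.0]
ft_force: [-0.8, 0.1, 1.2]
width: 0.0003
grip_force: 0.6
```

Request:
{"api": "arm_command", "payload": {"steps": [{"slide": [0.001, 0.003, 0], "rot": [0, 0, 0], "grip": 0}, {"slide": [0.0005, 0.002, 0], "rot": [0, 0, 0], "grip": 0}, {"slide": [0.0005, 0.002, 0], "rot": [0, 0, 0], "grip": 0}, {"slide": [0, 0, 0], "rot": [0, 0, 0], "grip": 0}, {"slide": [0, 0, 0], "rot": [0, 0, 0], "grip": 0}, {"slide": [0, 0, 0], "rot": [0, 0, 0], "grip": 0}, {"slide": [0, 0, 0], "rot": [0, 0, 0], "grip": 0}, {"slide": [0, 0, 0], "rot": [0, 0, 0], "grip": 0}]}}

```text
time: 13.45
ee_pos: [0.4861, 0.1684, 0.1564]
eef_rot: [0.122, 0.992, 0.0, 0.0]
ft_force: [-0.1, -0.6, -0.4]
width: 0.0001
grip_force: 0.0
```

```bash
python3 -c "
from h import *;check()"
```

```text
black [(368, [295.6, 190.6]), (170, [289.8, 162.8]), (22, [305.5, 173.5])] exp [(0, array([305.4, 182.5])), (0.45, array([303.5, 177.3])), (0.6, array([302.8, 176.6])), (0.9, array([301.6, 176.8]))]
red [(17, [305.4, 205.6]), (4, [269.0, 210.5])] exp [(0, array([276. , 220.9])), (0.2, array([274.8, 215.2])), (0.43, array([273.5, 210.8])), (0.5, array([273.1, 209.9])), (0.6, array([272.5, 209.1]))]
13.5 [-0.06367582 -0.00448275  0.15639104] [0.48610866 0.16832632 0.15639104] [-0.6  0.3  0.2]
```

Request:
{"api": "arm_command", "payload": {"steps": [{"slide": [-0.003, -0.012, 0], "rot": [0, 0, 0], "grip": 0}, {"slide": [-0.003, -0.012, 0.01], "rot": [0, 0, 0], "grip": 0}, {"slide": [0, 0, 0.03], "rot": [0, 0, 0], "grip": 0}, {"slide": [0, 0, 0.04], "rot": [0, 0, 0], "grip": 0}, {"slide": [0, 0, 0.04], "rot": [0, 0, 0], "grip": 0}, {"slide": [0, 0, 0.02], "rot": [0, 0, 0], "grip": 0}, {"slide": [0, 0, 0], "rot": [0, 0, 0], "grip": 0}, {"slide": [0, 0, 0], "rot": [0, 0, 0], "grip": 0}]}}

```text
time: 14.5
ee_pos: [0.4797, 0.1437, 0.2957]
eef_rot: [0.123, 0.992, -0.0, -0.0]
ft_force: [0.3, 0.2, -1.0]
width: 0.0004
grip_force: 0.0
```

```bash
python3 -c "
from h import *;check()"
```

```text
black [(116, [301.9, 176.6]), (39, [292.1, 187.5]), (15, [323.5, 167.9])] exp [(0, array([305.4, 182.5])), (0.45, array([303.5, 177.3])), (0.6, array([302.8, 176.6])), (0.9, array([301.6, 176.8]))]
red [(80, [273.5, 210.0]), (16, [305.1, 205.7])] exp [(0, array([276. , 220.9])), (0.2, array([274.8, 215.2])), (0.43, array([273.5, 210.8])), (0.5, array([273.1, 209.9])), (0.6, array([272.5, 209.1]))]
14.55 [-0.06408289 -0.02985782  0.29543823] [0.47962509 0.14379016 0.29543823] [ 0.1  0.4 -0.2]
```

Request:
{"api": "arm_command", "payload": {"steps": [{"slide": [0.01, 0.03, 0], "rot": [0, 0, 0], "grip": 0}, {"slide": [0.015, 0.03, 0], "rot": [0, 0, 0], "grip": 0}, {"slide": [0.02, 0.03, 0], "rot": [0, 0, 0], "grip": 0}, {"slide": [0.026, 0.026, 0], "rot": [0, 0, 0], "grip": 0}, {"slide": [0.03, 0.026, 0], "rot": [0, 0, 0], "grip": 0}, {"slide": [0, 0, 0], "rot": [0, 0, 0], "grip": 0}, {"slide": [0, 0, 0], "rot": [0, 0, 0], "grip": 0}, {"slide": [0, 0, 0], "rot": [0, 0, 0], "grip": 0}]}}

```text
time: 15.55
ee_pos: [0.5808, 0.2855, 0.2968]
eef_rot: [0.123, 0.992, 0.0, 0.0]
ft_force: [-0.5, -0.2, -0.6]
width: 0.0005
grip_force: 0.0
```

```bash
python3 -c "
from h import *;check()
p=shot('top','t5.png')
print(blob(p,(0,150,90),(8,255,255),(290,210,340,260)))
q=dict(p);q['pixels']=cv2.imread('pics/top0.png')[:,:,::-1];print('start',blob(q,(0,150,90),(8,255,255),(290,210,340,260)))
print([(t,np.round(proj(p,W(-.065,.085*np.sin(t-.262),.1+.085*np.cos(t-.262)))[0],1)) for t in (0,.2,.43,.5,.6)])
q['pixels']=cv2.imread('pics/side0.png')[:,:,::-1];print('side start',blob(q,(0,150,120),(8,255,255),(255,205,310,235)))
"
```

```text
black [(121, [301.9, 176.6]), (41, [292.3, 187.6]), (15, [323.5, 167.9])] exp [(0, array([305.4, 182.5])), (0.45, array([303.5, 177.3])), (0.6, array([302.8, 176.6])), (0.9, array([301.6, 176.8]))]
red [(82, [273.4, 210.1]), (15, [305.1, 205.6])] exp [(0, array([276. , 220.9])), (0.2, array([274.8, 215.2])), (0.43, array([273.5, 210.8])), (0.5, array([273.1, 209.9])), (0.6, array([272.5, 209.1]))]
15.6 [1.30614282e-04 1.32087508e-01 2.96950756e-01] [0.58081936 0.28559772 0.29695076] [ 0.1  0.1 -0.2]
[]
start [(76, [319.4, 236.1])]
[(0, array([320.2, 236.2])), (0.2, array([311.4, 233.7])), (0.43, array([301., 231.])), (0.5, array([297.9, 230.2])), (0.6, array([293.5, 229.2]))]
side start [(87, [275.5, 220.1]), (4, [308.5, 205.5]), (1, [302.0, 206.0])]
```

Request:
{"api": "arm_command", "payload": {"steps": [{"slide": [0, 0, -0.03], "rot": [0, 0, 0], "grip": 0}, {"slide": [0, 0, -0.03], "rot": [0, 0, 0], "grip": 0}, {"slide": [0, 0, -0.03], "rot": [0, 0, 0], "grip": 0}, {"slide": [0, 0, -0.016], "rot": [0, 0, 0], "grip": 0}, {"slide": [0, 0, 0], "rot": [0, 0, 0], "grip": 0}, {"slide": [-0.0015, -0.006, 0], "rot": [0, 0, 0], "grip": 0}, {"slide": [-0.0015, -0.006, 0], "rot": [0, 0, 0], "grip": 0}, {"slide": [-0.001, -0.004, 0], "rot": [0, 0, 0], "grip": 0}]}}

```text
time: 16.65
ee_pos: [0.5774, 0.2697, 0.1912]
eef_rot: [0.123, 0.992, 0.0, 0.0]
ft_force: [-0.3, -0.0, -0.2]
width: 0.0006
grip_force: 0.0
```

Request:
{"api": "arm_command", "payload": {"steps": [{"slide": [-0.001, -0.004, 0], "rot": [0, 0, 0], "grip": 0}, {"slide": [-0.001, -0.004, 0], "rot": [0, 0, 0], "grip": 0}, {"slide": [-0.001, -0.004, 0], "rot": [0, 0, 0], "grip": 0}, {"slide": [-0.001, -0.004, 0], "rot": [0, 0, 0], "grip": 0}, {"slide": [-0.001, -0.004, 0], "rot": [0, 0, 0], "grip": 0}, {"slide": [-0.001, -0.004, 0], "rot": [0, 0, 0], "grip": 0}, {"slide": [-0.001, -0.004, 0], "rot": [0, 0, 0], "grip": 0}, {"slide": [0, 0, 0], "rot": [0, 0, 0], "grip": 0}]}}

```text
time: 17.65
ee_pos: [0.5701, 0.2418, 0.1904]
eef_rot: [0.123, 0.992, -0.0, 0.0]
ft_force: [0.3, 0.3, -0.3]
width: 0.0007
grip_force: 0.0
```

```bash
python3 -c "
from h import *;check()"
```

```text
black [(584, [306.8, 167.3]), (40, [293.1, 188.0]), (15, [323.5, 167.9])] exp [(0, array([305.4, 182.5])), (0.45, array([303.5, 177.3])), (0.6, array([302.8, 176.6])), (0.9, array([301.6, 176.8]))]
red [(78, [273.4, 209.9]), (4, [308.5, 205.5]), (1, [302.0, 206.0])] exp [(0, array([276. , 220.9])), (0.2, array([274.8, 215.2])), (0.43, array([273.5, 210.8])), (0.5, array([273.1, 209.9])), (0.6, array([272.5, 209.1]))]
17.7 [1.57703023e-04 8.73586224e-02 1.90438657e-01] [0.57011358 0.24216892 0.19043866] [-0.1  0.2  0.5]
```

Request:
{"api": "arm_command", "payload": {"steps": [{"slide": [0.002, 0.01, 0], "rot": [0, 0, 0], "grip": 0}, {"slide": [0.003, 0.02, 0.02], "rot": [0, 0, 0], "grip": 0}, {"slide": [0, 0.02, 0.04], "rot": [0, 0, 0], "grip": 0}, {"slide": [-0.02, 0.03, 0.04], "rot": [0, 0, 0], "grip": 0}, {"slide": [-0.03, 0.04, 0.02], "rot": [0, 0, 0], "grip": 0}, {"slide": [-0.03, 0.04, 0], "rot": [0, 0, 0], "grip": 0}, {"slide": [-0.03, 0.04, 0], "rot": [0, 0, 0], "grip": 0}, {"slide": [-0.03, 0.04, 0], "rot": [0, 0, 0], "grip": 0}]}}

```text
time: 18.7
ee_pos: [0.4335, 0.4845, 0.3104]
eef_rot: [0.122, 0.993, 0.0, -0.0]
ft_force: [0.8, -0.2, -0.3]
width: 0.0004
grip_force: 0.0
```

```bash
python3 -c "
from h import *;a=check()
p=shot('top','t6.png')
print(blob(p,(0,150,90),(8,255,255),(280,210,340,260)))
print('ball top',proj(p,W(0,.05,.222)))
x=cv2.hconcat([cv2.resize(a['pixels'][160:260,250:350,::-1],(396,396),interpolation=2),cv2.resize(p['pixels'][140:260,240:360,::-1],(396,396),interpolation=2)])
cv2.imwrite('pics/c6.png',x)"
```

```text
black [(134, [305.5, 182.3]), (46, [292.2, 187.3]), (16, [323.8, 167.9])] exp [(0, array([305.4, 182.5])), (0.45, array([303.5, 177.3])), (0.6, array([302.8, 176.6])), (0.9, array([301.6, 176.8]))]
red [(80, [273.4, 210.0]), (4, [308.5, 205.5]), (1, [302.0, 206.0])] exp [(0, array([276. , 220.9])), (0.2, array([274.8, 215.2])), (0.43, array([273.5, 210.8])), (0.5, array([273.1, 209.9])), (0.6, array([272.5, 209.1]))]
18.75 [-0.19853459  0.29466857  0.3096456 ] [0.42696649 0.49109652 0.3096456 ] [-5.3  4.  -1.1]
[(82, [301.2, 231.0])]
ball top [[291.8644074  188.41975139]]
```

View pics/c6.png

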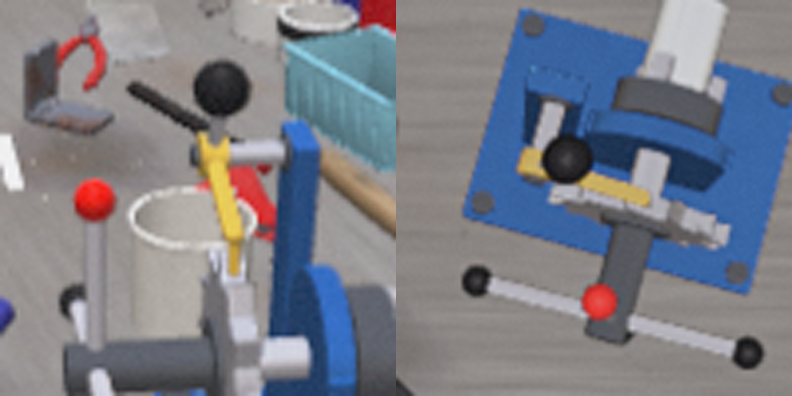

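```bash
python3 -c "
from h import *
P={n:shot(n) for n in('side','top')}
for n,b in (('side',(294,172,318,193)),('top',(280,176,304,200))):
  g=lambda x:blob(x,(0,0,0),(179,255,60),b)[:1]
  q=dict(P[n]);q['pixels']=cv2.imread(f'pics/{n}0.png')[:,:,::-1]
  print(n,'start',g(q),'now',g(P[n]),g(shot(n)),[np.round(proj(q,W(0,.065+.045*np.sin(t-.343),.18+.045*np.cos(t-.343)))[0],1) for t in (0,.05,.1,.15)])
  # template shift
  A=q['pixels'];B=P[n]['pixels'];x0,y0,x1,y1=b
  f=lambda I:np.float32(cv2.cvtColor(np.ascontiguousarray(I[y0:y1,x0:x1]),cv2.COLOR_RGB2GRAY))
  print(cv2.phaseCorrelate(f(A),f(B)))
"
```

```text
side start [(129, [305.5, 182.6])] now [(134, [305.5, 182.3])] [(133, [305.5, 182.3])] [array([305.4, 182.5]), array([305.2, 181.7]), array([305., 181.]), array([304.8, 180.3])]
((-0.008976564096403905, -0.12077461729140104), 1.059563840015067)
top start [(168, [291.7, 187.8])] now [(164, [291.6, 187.7])] [(163, [291.6, 187.7])] [array([291.9, 188.4]), array([290.8, 188. ]), array([289.6, 187.7]), array([288.4, 187.3])]
((-0.08892157883899188, -0.06406797788348051), 1.0575288455519412)
```

```bash
python3 -c "
from h import *;print(order.close_job())"
```

```text
the job is handed in; nothing more can be done
None
```

The job is handed in, but the hand-in gave no verdict. In the last camera check the pawl was down, within about 0.02 rad of fully home. The wheel stood about one tooth back at 0.43–0.49 rad, near the low edge of the 0.43–0.60 fully-home band but inside the judged 0.37–0.66. My first push rode onto the top of the ball, reading about 23 N at the wrist (limit on the pawl 35 N), so I backed off and redid it. The arm never went near the cup, tape measure or marker, though I did not re-measure where they stand.

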